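# Find the released bay of the vial incubator and push it open

## Task

The incubator keeps the covers of its running bays locked and has released only the finished one, but they all look alike: press down with closed fingertips on the ribbed thumb end at the back of each cover until you find the one that rocks, then push its raised front edge up and over until the cover stands open, leaning back against its stop. Only press and push, gently and without forcing any cover, and leave the other covers shut and the bottle, beaker, timer and loose vial standing where they are.

Things in the scene. Friction and masses are not known exactly. Their poses are not given: they have to be found in the camera images.
- incubator: White four-bay vial incubator, fixed: 256 mm wide (y), 150 mm deep (x), deck top at z = 78 mm. Origin: centre of its underside; x points to its rear (away from the robot at yaw 0), y to its left, z up. Four equal grey covers lie side by side in the deck, centred at y = +93, +31, -31, -93 mm (covers 1 to 4, left to right). All hinge on one line along y at x = +18, z = 80 mm. Display on the front (-x).
- cover_1 (a joint): Hinge angle (rad) of cover 1, the leftmost, a see-saw plate. 0 = shut and level; grows as the thumb end goes down and the front edge rises; 1.57 = upright; 1.85 = open, leaning back on its stop. One cover of the four is released, the rest are locked. The released one gives under 2 to 3 N on its thumb end and stays at any angle it is left (friction hinge).
- cover_1_thumb (a point): Where to press cover 1: middle of the ribbed top of its thumb end, 24 mm behind the hinge, 83 mm above the trolley when shut; moves with the cover. There is free space below for pressing a released one 15 mm or more down.
- cover_1_lip (a point): Middle of the front edge of cover 1, 83 mm in front of the hinge, half-way through its 6 mm thickness, 80 mm above the trolley when shut; moves with the cover and rises about 3.5 times as far as the thumb point sinks.
- cover_2 (a joint): Hinge angle (rad) of cover 2, the second from the left, a see-saw plate. 0 = shut and level; grows as the thumb end goes down and the front edge rises; 1.57 = upright; 1.85 = open, leaning back on its stop. A locked cover is held from below by a hidden bolt: its thumb end yields at most 5 mm, springily (about 1.5 mm under 10 N, rising back), and it cannot be opened.
- cover_2_thumb (a point): Where to press cover 2: middle of the ribbed top of its thumb end, 24 mm behind the hinge, 83 mm above the trolley when shut; moves with the cover. There is free space below for pressing a released one 15 mm or more down.
- cover_2_lip (a point): Middle of the front edge of cover 2, 83 mm in front of the hinge, half-way through its 6 mm thickness, 80 mm above the trolley when shut; moves with the cover and rises about 3.5 times as far as the thumb point sinks.
- cover_3 (a joint): Hinge angle (rad) of cover 3, the third from the left, a see-saw plate. 0 = shut and level; grows as the thumb end goes down and the front edge rises; 1.57 = upright; 1.85 = open, leaning back on its stop. Covers are rigid plates 54 mm wide (y), 125 mm long (x), 6 mm thick, tops 5 mm above the deck: 83 mm lie in front of the hinge, 42 mm behind it (thumb end).
- cover_3_thumb (a point): Where to press cover 3: middle of the ribbed top of its thumb end, 24 mm behind the hinge, 83 mm above the trolley when shut; moves with the cover. There is free space below for pressing a released one 15 mm or more down.
- cover_3_lip (a point): Middle of the front edge of cover 3, 83 mm in front of the hinge, half-way through its 6 mm thickness, 80 mm above the trolley when shut; moves with the cover and rises about 3.5 times as far as the thumb point sinks.
- cover_4 (a joint): Hinge angle (rad) of cover 4, the rightmost, a see-saw plate. 0 = shut and level; grows as the thumb end goes down and the front edge rises; 1.57 = upright; 1.85 = open, leaning back on its stop. All four covers look and measure the same; which one is released differs from start to start.
- cover_4_thumb (a point): Where to press cover 4: middle of the ribbed top of its thumb end, 24 mm behind the hinge, 83 mm above the trolley when shut; moves with the cover. There is free space below for pressing a released one 15 mm or more down.
- cover_4_lip (a point): Middle of the front edge of cover 4, 83 mm in front of the hinge, half-way through its 6 mm thickness, 80 mm above the trolley when shut; moves with the cover and rises about 3.5 times as far as the thumb point sinks.
- reagent_b: A clear reagent bottle with a blue screw cap, 58 mm across and 123 mm high, loose, standing behind the incubator at the left; origin at the centre of its underside. To be left alone.
- beaker: A clear beaker, 72 mm across and 90 mm high, loose, behind the incubator at the right; origin at the centre of its underside. To be left alone.
- timer: A white dial timer, 58x62x58 mm, loose, behind the incubator, next to the bottle; origin at the centre of its underside. To be left alone.
- vial: A small glass vial with a coloured snap cap, 12 mm across and 34 mm high, loose, standing on the trolley to the left of the incubator; origin at the centre of its underside. To be left alone.

How it is judged:
By the outcome, as a careful person would: the job done as asked, in the order asked, and still so for the second after the job is handed in, with the robot touching nothing.
It also fails if it takes over 58 s, if anything falls off the work surface, if the arm or the gripper's body presses on something with over 40 N, if the wrist force passes 120 N, or if a joint passes its speed limit or range.

## Robot

A 6-joint arm with a two-finger parallel gripper is mounted at the origin on a cart in front of the work surface, level with it; the furniture and walls round the work are solid. World frame = base frame: x ahead of the robot, y to its left, z up, the work surface at z = 0. Lengths are in mm, angles in rad, forces in N, time in s.
With the tool pointing down it reaches from about 275 to 750 mm from the base axis. Payload 10.2 kg.
Tool frame: the origin (TCP) lies between the finger pads; the fingertips stand 11 mm ahead of it and the grasp point (between the pads) lies 8 mm behind it; z points along the fingers, y is the line along which they close (so a half turn about z gives the same grasp; the last joint's range is limited). The gripper opens to 85 mm and grips with 20 to 120 N. Pads are 22 mm wide; open, the fingers measure 114 mm over their backs; the gripper's body (76 mm by 85 mm) begins 54 mm behind the grasp point. The pads swing forward as they close: fully open they stand 13 mm farther back than shut.
Start: joints at [1.049, 0.313, 1.498, -0, 1.331, -0.223], TCP at [154.559, 501.74, 242.294] pointing down, gripper open.
Joint ranges: [-2.94, 2.94], [-0.97, 2.17], [0.19, 2.56], [-1.23, 4.37], [0.02, 3.11], [-2.88, 2.88]. Speed limits (rad/s): [2.39, 2.39, 3.01, 3.14, 3.14, 3.14].

## Interface

Orientations are given as a unit quaternion [w, x, y, z].
In Python, from rig import sense, eyes, finish_job gives the robot as it stands.
- The arm moves only by the shell command python3 -m jog 'ROWS' [FORCE]. ROWS is JSON, a list of rows, each a list of 7 numbers: the shift along the tool's x, y, z in m, then the turn, a rotation vector about the tool's x, y, z in rad, then the finger opening in m, from 0 to 0.0854. In form: [[dx, dy, dz, rx, ry, rz, gripper], ...]. A call has 1 to 5 rows; each row shifts and turns the commanded pose from where the row before left it, along the tool's axes as they then stand; what a row does not reach is not made up. A row lasts 1/10 s, in which the tool goes at most 50 mm and 8.59 degrees, less where a joint would pass 70% of its speed; a pose out of reach is approached as far as the arm can. A call is refused whole if a number of a shift passes 0.05 or a number of a turn 0.15, either way. A call with a gripper value outside its range is refused whole. The fingers move at their own pace and stop on an object; FORCE is the grip in N (left out, the last holds). Time passes only in rows, so rows that do not move let the fingers close. It gives the time, the measured TCP pose, the force, the opening and the grip force at its end, in the units of the state.
- sense(): the state, without advancing time (a new reading comes with each control period).
- eyes.capture(name): name is "scene" or "top"; returns the picture (384x512x3 uint8, red, green, blue); there is no depth.
- eyes.calibration(name): a dict with "fx", "fy", "cx", "cy" (pixels), "cam_to_world" (4x4, takes a point from camera to world coordinates). Camera axes: x right, y down, z forward; pixel columns grow to the right and rows downward; lengths in mm; the calibration is good to about 2 mm. A picture is of the moment at which its call begins. calibration takes no time and is no camera call.
- finish_job(): hands the job in; it is judged then, once.
The state is a dict: "time_s": time; "joints": joint angles; "dq": joint speeds; "tau": joint torques, N m; "eef_pos": TCP position; "ee_rot": TCP orientation; "force": force on the tool from outside, world axes, zero at the start; "wrist_torque": the same for the moment, N m; "grip_width": opening from 0.0 (shut) to 1.0 (fully open); "grip_force": force on a finger pad.
Only numpy, scipy, OpenCV 4.12 (cv2) and the standard library are available. Lean on these libraries where they do the work, as an engineer would, in place of code of your own. Each camera call takes 0.05 s, during which the arm holds its last target. There are 200 camera calls.

## Working session

There is one attempt and no reset: what is moved stays moved. The work goes in short steps, Python scripts to look and compute and a shell command to move; the robot and the scene stay as the last step left them, time stands still between calls to the robot, and variables do not carry over. Pictures are saved under pics/ and viewed, at most 10 in all, crops included, and the job is handed in when it is done.

```bash
mkdir -p pics; python3 - <<'E'
from rig import sense, eyes
import cv2
for n in("scene","top"):
    cv2.imwrite(f"pics/{n}0.png",cv2.resize(eyes.capture(n)[:,:,::-1],(800,600),interpolation=cv2.INTER_CUBIC))
    c=eyes.calibration(n);print(n,c["fx"],c["fy"],c["cx"],c["cy"],c["cam_to_world"])
s=sense();print(s)
E
```

```text
scene 464.3715591524861 464.3715591524861 254.90904275434383 196.1638628273965 [[ 5.77731588e-01 -5.46717067e-01  6.06074799e-01 -3.87078743e+01]
 [-8.16181968e-01 -3.79165601e-01  4.35982158e-01 -5.27143090e+02]
 [-8.55617122e-03 -7.46547986e-01 -6.65276556e-01  7.91805412e+02]
 [ 0.00000000e+00  0.00000000e+00  0.00000000e+00  1.00000000e+00]]
top 365.69788252939037 365.69788252939037 260.8190602384276 193.66755544561403 [[ 9.46566974e-03 -9.91833437e-01  1.27188187e-01  4.66972335e+02]
 [-9.99900465e-01 -1.07190811e-02 -9.17392990e-03 -6.87872509e+01]
 [ 1.04623509e-02 -1.27088690e-01 -9.91836178e-01  1.03205270e+03]
 [ 0.00000000e+00  0.00000000e+00  0.00000000e+00  1.00000000e+00]]
{'time_s': 0.1, 'joints': array([ 1.04860881e+00,  3.13384841e-01,  1.49832773e+00, -4.91653525e-06,
        1.33101724e+00, -2.23399598e-01]), 'dq': array([ 0.00159639, -0.00108569, -0.00294626, -0.00109584, -0.00074887,
       -0.00081959]), 'tau': array([ 2.31941514e-03, -4.12902403e+01, -2.60141194e+01, -1.37594493e-04,
        3.04040463e-03,  7.48310845e-05]), 'eef_pos': array([154.4453213 , 501.54897657, 241.8095767 ]), 'ee_rot': array([-2.04863770e-04,  1.48838267e-01,  9.88861389e-01, -5.30395871e-04]), 'force': array([-0.02585053,  0.00186021,  0.09759136]), 'wrist_torque': array([-0.01576281, -0.00082423, -0.02355903]), 'grip_force': 0.0, 'grip_width': 0.9996921115396049}
```

View pics/scene0.png

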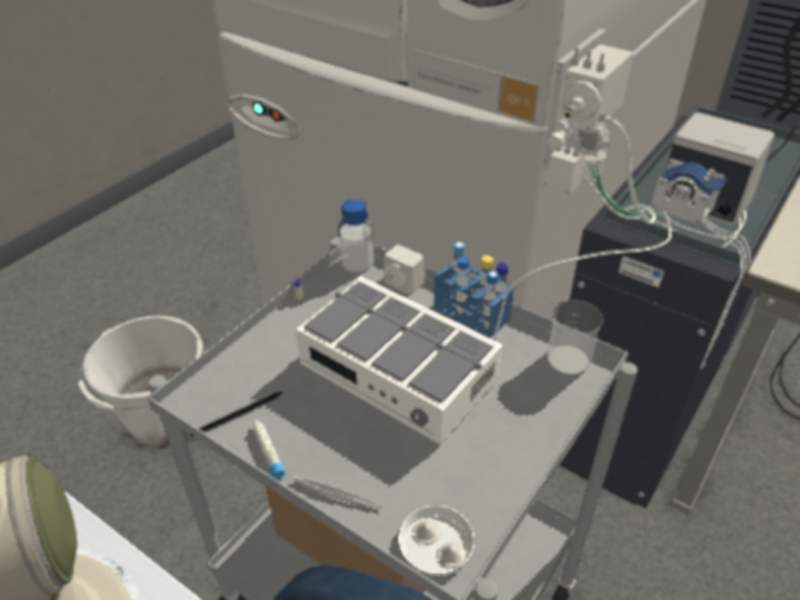

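View pics/top0.png

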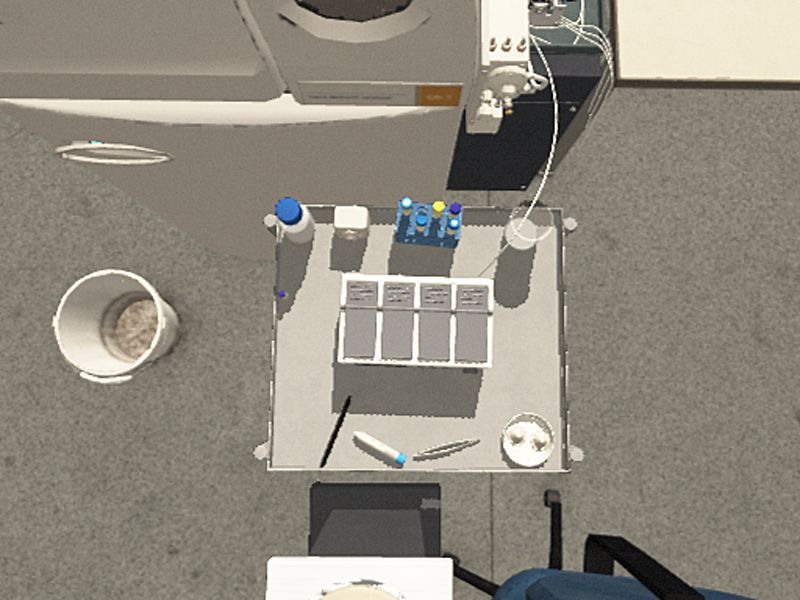

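The scene view shows the incubator around (400,350); the top view shows its deck at (340–493, 275–366), with the thumb ends at the rear near row 293. Next I'll enlarge both.

```bash
python3 - <<'E'
from rig import eyes
import cv2
for n,(x,y,w,h) in dict(scene=(180,170,150,112),top=(205,165,120,90)).items():
    im=eyes.capture(n)[y:y+h,x:x+w,::-1]
    cv2.imwrite(f"pics/{n}1.png",cv2.resize(im,(800,int(800*h/w)),interpolation=cv2.INTER_CUBIC))
E
```

```text
(no output)
```

View pics/scene1.png

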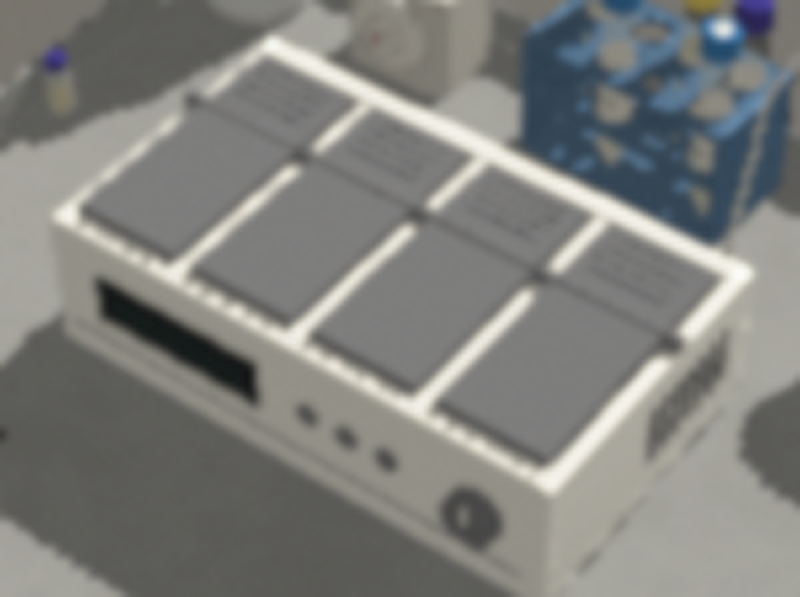

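View pics/top1.png

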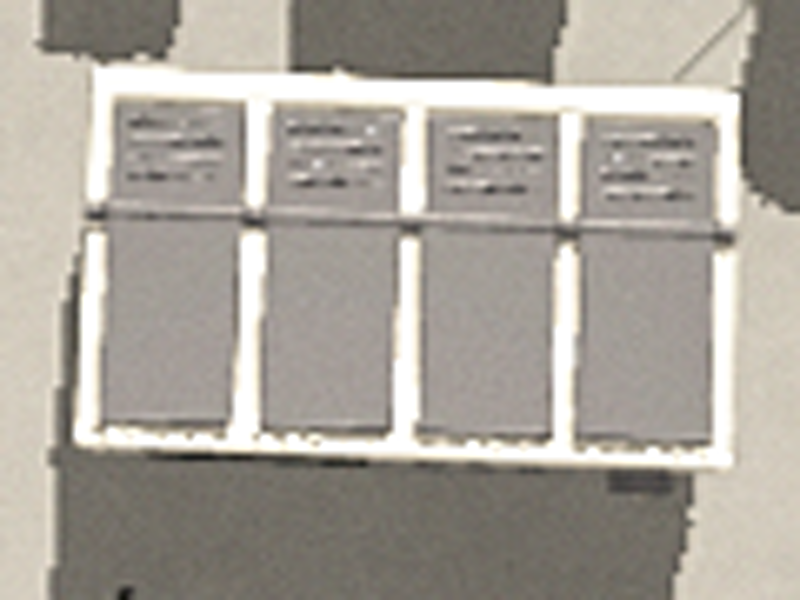

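Scene crop: deck corners FL (55,215), RL (270,38), RR (752,272), FR (550,488); hinge ends (190,100) and (680,345). Top crop: corners (77,442), (97,68), (738,92), (733,466); hinge ends (95,214) and (728,238).

```bash
cat > geo.py <<'E'
import numpy as np
from rig import sense, eyes
from scipy.spatial.transform import Rotation as R
def ray(n,u,v):
    c=eyes.calibration(n);T=np.array(c["cam_to_world"])
    return T[:3,3],T[:3,:3]@[(u-c["cx"])/c["fx"],(v-c["cy"])/c["fy"],1]
def tri(a,b):
    A=0;B=0
    for o,d in(a,b):
        d=d/np.linalg.norm(d);P=np.eye(3)-np.outer(d,d);A=A+P;B=B+P@o
    return np.linalg.solve(A,B)
def project(n,p):
    c=eyes.calibration(n);q=np.linalg.inv(np.array(c["cam_to_world"]))@np.append(p,1)
    return np.array([c["fx"]*q[0]/q[2]+c["cx"],c["fy"]*q[1]/q[2]+c["cy"]])
E
python3 - <<'E'
from geo import *
from scipy.optimize import least_squares
S=np.array([(55,215),(270,38),(752,272),(550,488)])*150/800+[180,170]
T=np.array([(77,442),(97,68),(738,92),(733,466)])*.15+[205,165]
S=S-.4;T=T-.4
L=np.array([(-75,128),(75,128),(75,-128),(-75,-128)])
for s,t in zip(S,T):print(tri(ray("scene",*s),ray("top",*t)))
def W(p,l,z):
    c,s=np.cos(p[2]),np.sin(p[2]);return [p[0]+c*l[0]-s*l[1],p[1]+s*l[0]+c*l[1],z]
def f(p):return np.concatenate([np.r_[project("scene",W(p,l,p[3]))-s,project("top",W(p,l,p[3]))-t] for l,s,t in zip(L,S,T)])
r=least_squares(f,[450,-50,0,78]);p=r.x;print(p,r.fun.round(1))
for y in(93,31,-31,-93):print("thumb",np.round(W(p,(42,y),83),1),"lip",np.round(W(p,(-65,y),80),1))
E
```

```text
[491.73842878  36.55167388  75.55376807]
[638.97452723  33.60465302  74.2536185 ]
[ 632.02108305 -221.76637261   73.94502049]
[ 483.80365229 -217.943182     78.71692992]
[ 5.62105545e+02 -9.21555776e+01 -2.70619683e-02  7.48076401e+01] [-1.4  0.3 -0.1  0.1  0.4 -0.5 -0.1 -0.6  0.8 -0.7  0.  -0.5  0.   1.3
 -0.2  0.1]
thumb [ 6.066e+02 -3.000e-01  8.300e+01] lip [499.6   2.6  80. ]
thumb [604.9 -62.3  83. ] lip [498.  -59.4  80. ]
thumb [ 603.3 -124.3   83. ] lip [ 496.3 -121.4   80. ]
thumb [ 601.6 -186.3   83. ] lip [ 494.6 -183.4   80. ]
```

```bash
python3 -m jog '[[0,0,0,0,0,-0.135,0],[0,0,0,0,0,-0.136,0],[0,0,0,0,0,0,0]]' 20
python3 -m jog '[[-0.031,-0.0327,0,0,0,0,0],[-0.031,-0.0327,0,0,0,0,0],[-0.031,-0.0327,0,0,0,0,0],[-0.031,-0.0327,0,0,0,0,0],[-0.031,-0.0327,0,0,0,0,0]]'
python3 -m jog '[[-0.031,-0.0327,0,0,0,0,0],[-0.031,-0.0327,0,0,0,0,0],[-0.031,-0.0327,0,0,0,0,0],[-0.031,-0.0327,0,0,0,0,0],[-0.031,-0.0327,0,0,0,0,0]]'
python3 -m jog '[[-0.031,-0.0327,0,0,0,0,0],[-0.031,-0.0327,0,0,0,0,0],[-0.031,-0.0327,0,0,0,0,0],[-0.031,-0.0327,0,0,0,0,0],[-0.031,-0.0327,0,0,0,0,0]]'
python3 -m jog '[[0,0,0,0,0,0,0],[0,0,0,0,0,0,0]]'
```

```text
time_s: 0.5
eef_pos: [154.5, 501.7, 242.1]
ee_rot: [-0.0, 0.013, 1.0, -0.0]
force: [-0.4, 0.5, -0.2]
grip_width: 0.516
grip_force: 0.0
time_s: 1.0
eef_pos: [305.8, 332.5, 242.4]
ee_rot: [0.0, 0.016, 1.0, 0.0]
force: [0.8, 0.9, -0.3]
grip_width: -0.001
grip_force: 0.0
time_s: 1.5
eef_pos: [456.3, 164.6, 242.4]
ee_rot: [0.0, 0.016, 1.0, 0.0]
force: [0.8, 1.2, 0.7]
grip_width: 0.003
grip_force: 0.0
time_s: 2.0
eef_pos: [606.7, -3.1, 242.2]
ee_rot: [-0.0, 0.016, 1.0, 0.0]
force: [0.1, 1.6, 1.2]
grip_width: 0.001
grip_force: 0.0
time_s: 2.2
eef_pos: [605.8, -1.9, 241.6]
ee_rot: [-0.001, 0.016, 1.0, 0.0]
force: [0.4, 0.8, 0.1]
grip_width: -0.002
grip_force: 0.0
```

```bash
python3 -m jog '[[0,0,0.04,0,0,0,0],[0,0,0.04,0,0,0,0],[0,0,0.035,0,0,0,0],[0,0,0.02,0,0,0,0],[0,0,0,0,0,0,0]]'
python3 -m jog '[[0,0,0.003,0,0,0,0],[0,0,0.003,0,0,0,0],[0,0,0,0,0,0,0]]'
python3 -m jog '[[0,0,0.002,0,0,0,0],[0,0,0,0,0,0,0]]'
```

```text
time_s: 2.7
eef_pos: [603.8, -0.0, 105.0]
ee_rot: [-0.003, 0.014, 1.0, 0.001]
force: [-0.4, -0.2, 0.1]
grip_width: -0.006
grip_force: 0.0
time_s: 3.0
eef_pos: [606.0, -1.3, 102.2]
ee_rot: [0.001, 0.014, 1.0, -0.0]
force: [0.2, -0.5, -0.4]
grip_width: -0.001
grip_force: 0.0
time_s: 3.2
eef_pos: [605.8, -1.5, 99.5]
ee_rot: [0.0, 0.014, 1.0, -0.0]
force: [-0.0, 0.5, 0.4]
grip_width: -0.001
grip_force: 0.0
```

```bash
python3 -m jog '[[0,0,0.002,0,0,0,0],[0,0,0.002,0,0,0,0],[0,0,0,0,0,0,0]]'
python3 -m jog '[[0,0,0.0015,0,0,0,0],[0,0,0,0,0,0,0]]'
python3 -m jog '[[0,0,0.001,0,0,0,0],[0,0,0,0,0,0,0]]'
```

```text
time_s: 3.5
eef_pos: [605.6, -1.5, 94.9]
ee_rot: [-0.0, 0.014, 1.0, 0.0]
force: [0.9, 0.8, 0.2]
grip_width: -0.003
grip_force: 0.0
time_s: 3.7
eef_pos: [605.8, -1.5, 93.8]
ee_rot: [0.0, 0.014, 1.0, -0.0]
force: [-0.8, -0.3, 0.4]
grip_width: -0.001
grip_force: 0.0
time_s: 3.9
eef_pos: [605.9, -1.5, 93.4]
ee_rot: [0.0, 0.014, 1.0, -0.0]
force: [-1.0, 0.3, 4.7]
grip_width: -0.0
grip_force: 2.2
```

```bash
python3 -m jog '[[0,0,0.0007,0,0,0,0],[0,0,0,0,0,0,0]]'; python3 -m jog '[[0,0,0.0007,0,0,0,0],[0,0,0,0,0,0,0]]'
```

```text
time_s: 4.1
eef_pos: [606.0, -1.5, 93.1]
ee_rot: [0.0, 0.014, 1.0, -0.0]
force: [-2.6, 0.4, 8.2]
grip_width: 0.001
grip_force: 4.0
time_s: 4.3
eef_pos: [606.0, -1.5, 92.8]
ee_rot: [0.001, 0.014, 1.0, -0.0]
force: [-3.6, 0.3, 10.5]
grip_width: 0.002
grip_force: 5.5
```

Cover 1 is locked: it pushed back with 10 N at about 1 mm. Next is cover 2.

```bash
python3 -m jog '[[0,0,-0.015,0,0,0,0],[0,-0.031,0,0,0,0,0],[0,-0.03,0,0,0,0,0],[0,0,0,0,0,0,0],[0,0,0,0,0,0,0]]'
python3 -m jog '[[0,0,0.006,0,0,0,0],[0,0,0.004,0,0,0,0],[0,0,0,0,0,0,0],[0,0,0,0,0,0,0]]'
python3 -m jog '[[0,0,0.002,0,0,0,0],[0,0,0,0,0,0,0]]'
python3 -m jog '[[0,0,0.001,0,0,0,0],[0,0,0,0,0,0,0]]'
```

```text
time_s: 4.8
eef_pos: [603.9, -62.7, 106.2]
ee_rot: [-0.0, 0.014, 1.0, 0.0]
force: [0.5, 0.5, -0.7]
grip_width: 0.004
grip_force: 0.0
time_s: 5.2
eef_pos: [604.0, -62.0, 96.2]
ee_rot: [-0.0, 0.014, 1.0, 0.0]
force: [-0.5, 0.6, 0.8]
grip_width: -0.001
grip_force: 0.0
time_s: 5.4
eef_pos: [604.0, -62.4, 94.2]
ee_rot: [-0.0, 0.014, 1.0, 0.0]
force: [0.1, -0.1, 0.0]
grip_width: 0.004
grip_force: 0.0
time_s: 5.6
eef_pos: [604.2, -62.4, 93.6]
ee_rot: [0.0, 0.014, 1.0, 0.0]
force: [0.1, 1.2, 0.9]
grip_width: -0.001
grip_force: 0.5
```

```bash
python3 -m jog '[[0,0,0.001,0,0,0,0],[0,0,0,0,0,0,0]]'; python3 -m jog '[[0,0,0.001,0,0,0,0],[0,0,0,0,0,0,0]]'
```

```text
time_s: 5.8
eef_pos: [604.3, -62.4, 92.6]
ee_rot: [0.0, 0.014, 1.0, -0.0]
force: [0.7, 0.4, 2.5]
grip_width: 0.001
grip_force: 1.1
time_s: 6.0
eef_pos: [604.3, -62.5, 91.4]
ee_rot: [0.0, 0.014, 1.0, -0.0]
force: [1.8, 0.9, 2.2]
grip_width: 0.005
grip_force: 1.2
```

Cover 2 rocks: it gives under about 2.3 N. I'll press it further.

```bash
python3 -m jog '[[0,0,0.002,0,0,0,0],[0,0,0.002,0,0,0,0],[0,0,0,0,0,0,0]]'; python3 -m jog '[[0,0,0.002,0,0,0,0],[0,0,0.002,0,0,0,0],[0,0,0,0,0,0,0]]'; python3 -m jog '[[0,0,0.002,0,0,0,0],[0,0,0,0,0,0,0]]'
```

```text
time_s: 6.3
eef_pos: [603.9, -62.5, 86.9]
ee_rot: [-0.0, 0.014, 1.0, 0.0]
force: [1.0, 0.6, -0.1]
grip_width: -0.001
grip_force: 0.5
time_s: 6.6
eef_pos: [603.9, -62.5, 83.0]
ee_rot: [-0.0, 0.014, 1.0, -0.0]
force: [0.2, 0.3, 0.5]
grip_width: 0.001
grip_force: 0.2
time_s: 6.8
eef_pos: [604.0, -62.5, 81.1]
ee_rot: [-0.0, 0.014, 1.0, -0.0]
force: [1.0, 0.4, 0.9]
grip_width: -0.001
grip_force: 0.4
```

```bash
python3 -m jog '[[0,0,0.002,0,0,0,0],[0,0,0.001,0,0,0,0],[0,0,0,0,0,0,0]]'; python3 - <<'E'
from rig import eyes
import cv2
x,y,w,h=170,130,180,135
cv2.imwrite("pics/s2.png",cv2.resize(eyes.capture("scene")[y:y+h,x:x+w,::-1],(800,600),interpolation=cv2.INTER_CUBIC))
E
```

```text
time_s: 7.1
eef_pos: [604.0, -62.5, 78.2]
ee_rot: [-0.0, 0.014, 1.0, 0.0]
force: [-0.6, 0.6, 0.6]
grip_width: 0.007
grip_force: 0.4
```

View pics/s2.png

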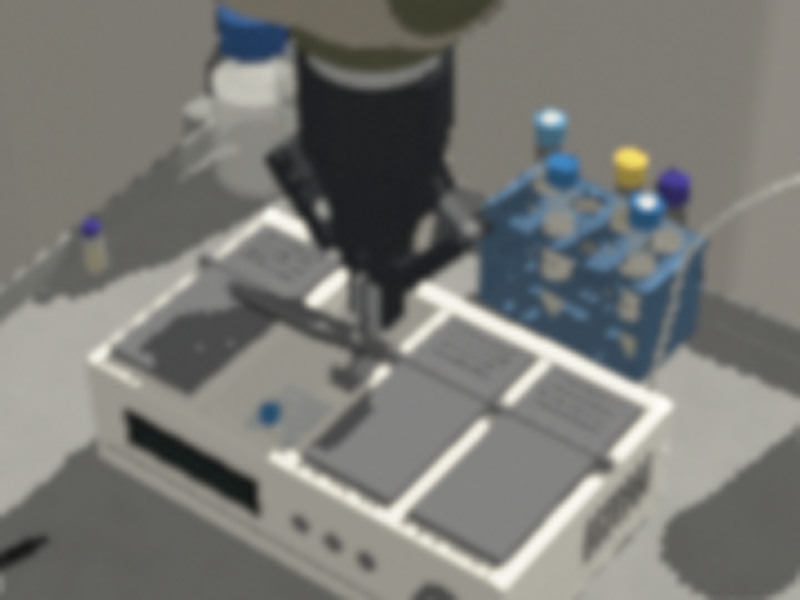

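Cover 2 stands tilted by roughly 0.9–1 rad, seen edge-on from (230,290) to (390,350). The bay and its vial are visible at (270,410), and the neighbouring covers are shut. Next I retreat upward, move in front of the lip and push.

```bash
python3 -m jog '[[0,0,-0.02,0,0,0,0],[0,0,-0.035,0,0,0,0],[0,0,-0.035,0,0,0,0],[0,0,-0.032,0,0,0,0],[0,0,0,0,0,0,0]]'
python3 -m jog '[[0.035,0,0,0,0,0,0],[0.04,0,0,0,0,0,0],[0.035,0,0,0,0,0,0],[0,0,0,0,0,0,0],[0,0,0,0,0,0,0]]'
python3 -m jog '[[0,0,0.02,0,0,0,0],[0,0,0.025,0,0,0,0],[0,0,0.015,0,0,0,0],[0,0,0,0,0,0,0]]'
python3 - <<'E'
from rig import eyes
import cv2
x,y,w,h=170,130,180,135
cv2.imwrite("pics/s3.png",cv2.resize(eyes.capture("scene")[y:y+h,x:x+w,::-1],(800,600),interpolation=cv2.INTER_CUBIC))
E
```

```text
time_s: 7.65
eef_pos: [605.4, -62.8, 204.8]
ee_rot: [0.004, 0.014, 1.0, -0.001]
force: [-0.0, 0.3, -0.7]
grip_width: 0.001
grip_force: 0.0
time_s: 8.15
eef_pos: [493.9, -59.4, 200.2]
ee_rot: [-0.0, 0.014, 1.0, 0.0]
force: [-0.1, -0.8, 0.9]
grip_width: 0.003
grip_force: 0.0
time_s: 8.55
eef_pos: [493.9, -59.2, 138.2]
ee_rot: [-0.002, 0.014, 1.0, 0.001]
force: [-0.3, -0.7, -0.0]
grip_width: -0.0
grip_force: 0.0
```

View pics/s3.png

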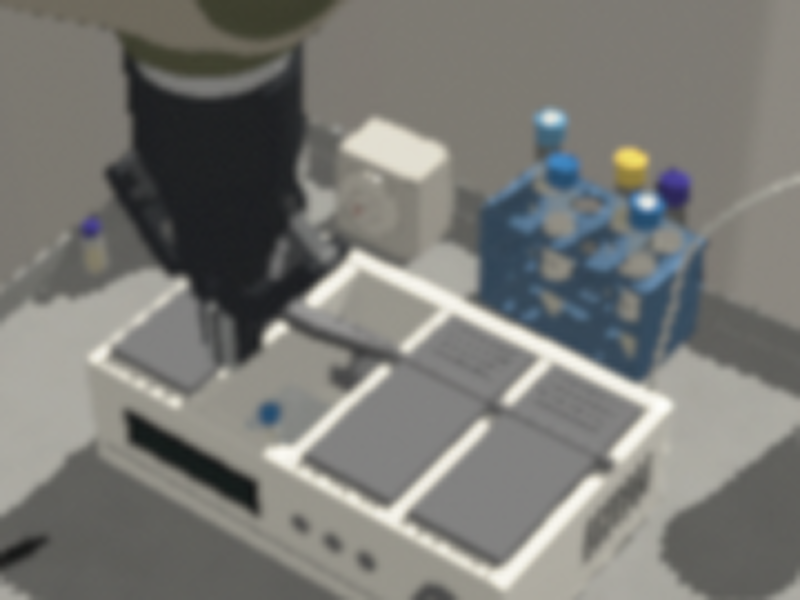

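The cover stayed raised and the fingers are in front of it at (225,340). I'll go slightly lower and push.

```bash
python3 -m jog '[[0,0,0.008,0,0,0,0],[-0.008,0,0,0,0,0,0],[-0.008,0,0,0,0,0,0],[-0.008,0,0,0,0,0,0],[0,0,0,0,0,0,0]]'
python3 -m jog '[[-0.006,0,0,0,0,0,0],[-0.006,0,0,0,0,0,0],[0,0,0,0,0,0,0]]'
python3 -m jog '[[-0.006,0,0,0,0,0,0],[-0.006,0,0,0,0,0,0],[0,0,0,0,0,0,0]]'
python3 -m jog '[[-0.006,0,0,0,0,0,0],[-0.006,0,0,0,0,0,0],[0,0,0,0,0,0,0]]'
```

```text
time_s: 9.1
eef_pos: [519.3, -60.2, 132.6]
ee_rot: [0.001, 0.014, 1.0, -0.0]
force: [0.4, 0.3, 0.8]
grip_width: 0.0
grip_force: 0.0
time_s: 9.4
eef_pos: [530.8, -60.5, 132.4]
ee_rot: [0.0, 0.014, 1.0, -0.0]
force: [0.3, -0.3, 0.7]
grip_width: 0.001
grip_force: 0.0
time_s: 9.7
eef_pos: [542.8, -60.8, 132.4]
ee_rot: [0.0, 0.014, 1.0, -0.0]
force: [0.1, -0.2, 0.3]
grip_width: 0.002
grip_force: 0.0
time_s: 10.0
eef_pos: [555.7, -61.3, 134.0]
ee_rot: [0.002, 0.014, 1.0, -0.0]
force: [-1.5, 0.7, 10.1]
grip_width: 0.002
grip_force: 0.0
```

```bash
python3 - <<'E'
from rig import eyes
import cv2
x,y,w,h=200,140,100,75
cv2.imwrite("pics/s4.png",cv2.resize(eyes.capture("scene")[y:y+h,x:x+w,::-1],(800,600),interpolation=cv2.INTER_CUBIC))
E
```

```text
(no output)
```

View pics/s4.png

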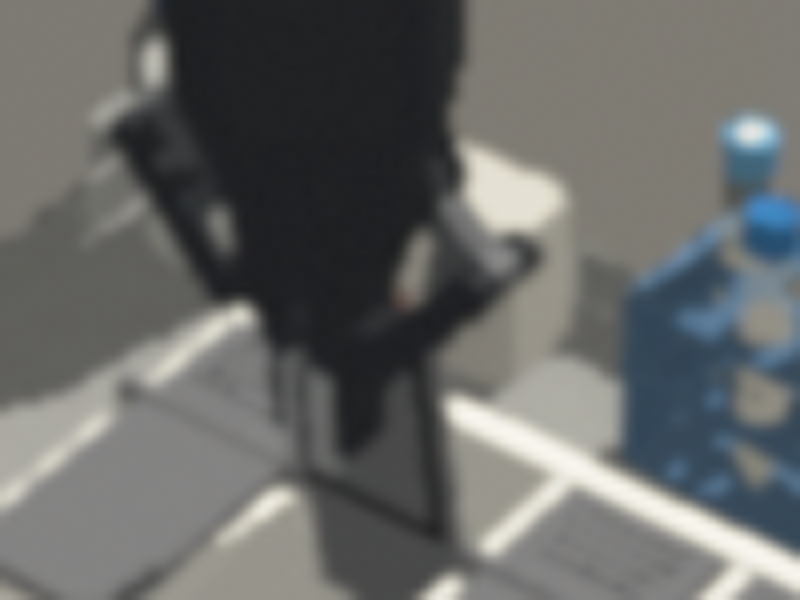

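The plate is nearly upright at (400,450), and its top edge is under the finger linkage. I'll back off and push higher with just the fingertips.

```bash
python3 -m jog '[[0.008,0,0,0,0,0,0],[0.012,0,0,0,0,0,0],[0,0,-0.013,0,0,0,0],[0,0,-0.013,0,0,0,0],[0,0,0,0,0,0,0]]'
python3 -m jog '[[-0.008,0,0,0,0,0,0],[-0.006,0,0,0,0,0,0],[0,0,0,0,0,0,0]]'
python3 -m jog '[[-0.006,0,0,0,0,0,0],[-0.006,0,0,0,0,0,0],[0,0,0,0,0,0,0]]'
```

```text
time_s: 10.55
eef_pos: [535.5, -60.9, 161.0]
ee_rot: [0.002, 0.014, 1.0, -0.001]
force: [0.3, 0.2, -0.9]
grip_width: -0.003
grip_force: 0.0
time_s: 10.85
eef_pos: [548.8, -60.9, 157.8]
ee_rot: [-0.0, 0.014, 1.0, 0.0]
force: [0.3, -0.1, -0.1]
grip_width: -0.001
grip_force: 0.0
time_s: 11.15
eef_pos: [560.7, -61.3, 158.2]
ee_rot: [0.0, 0.014, 1.0, 0.0]
force: [-0.0, -0.4, -0.0]
grip_width: 0.002
grip_force: 0.0
```

```bash
python3 -m jog '[[-0.006,0,0,0,0,0,0],[-0.006,0,0,0,0,0,0],[0,0,0,0,0,0,0]]'
python3 -m jog '[[-0.004,0,0,0,0,0,0],[-0.004,0,0,0,0,0,0],[0,0,0,0,0,0,0]]'
python3 -m jog '[[-0.002,0,0,0,0,0,0],[-0.002,0,0,0,0,0,0],[0,0,0,0,0,0,0]]'
```

```text
time_s: 11.45
eef_pos: [572.7, -61.6, 158.3]
ee_rot: [0.0, 0.014, 1.0, -0.0]
force: [0.5, 0.3, 1.3]
grip_width: -0.002
grip_force: 0.0
time_s: 11.75
eef_pos: [580.5, -61.9, 158.4]
ee_rot: [0.0, 0.014, 1.0, -0.0]
force: [-0.1, 0.5, 0.1]
grip_width: 0.0
grip_force: 0.0
time_s: 12.05
eef_pos: [584.3, -61.9, 158.4]
ee_rot: [0.0, 0.014, 1.0, -0.0]
force: [-0.9, -0.0, 0.2]
grip_width: 0.001
grip_force: 0.0
```

```bash
python3 -m jog '[[-0.002,0,0,0,0,0,0],[0,0,0,0,0,0,0]]'
python3 -m jog '[[-0.002,0,0,0,0,0,0],[0,0,0,0,0,0,0]]'
```

```text
time_s: 12.25
eef_pos: [585.6, -62.0, 158.3]
ee_rot: [-0.001, 0.014, 1.0, 0.0]
force: [-3.6, -0.0, 1.6]
grip_width: -0.001
grip_force: 2.2
time_s: 12.45
eef_pos: [586.2, -61.9, 158.2]
ee_rot: [-0.003, 0.014, 1.0, 0.0]
force: [-13.8, -0.3, 4.5]
grip_width: 0.001
grip_force: 7.1
```

At 14 N and the predicted position, the cover is on its stop. I'll retreat and check.

```bash
python3 -m jog '[[0.005,0,0,0,0,0,0],[0.02,0,0,0,0,0,0],[0.03,0,0,0,0,0,0],[0.035,0,0,0,0,0,0],[0.035,0,-0.03,0,0,0,0]]'
python3 -m jog '[[0.02,0,-0.04,0,0,0,0],[0.02,0.04,-0.02,0,0,0,0],[0,0.045,0,0,0,0,0],[0,0.045,0,0,0,0,0],[0,0.045,0,0,0,0,0]]'
python3 -m jog '[[0,0.04,0,0,0,0,0],[0,0,0,0,0,0,0],[0,0,0,0,0,0,0]]'
python3 - <<'E'
from rig import eyes
import cv2, numpy as np
a=eyes.capture("scene")[120:270,160:410,::-1];b=eyes.capture("top")[115:265,165:375,::-1]
f=lambda i,w:cv2.resize(i,(w,300),interpolation=cv2.INTER_CUBIC)
cv2.imwrite("pics/end.png",np.vstack([f(a,500),f(b,500)]))
E
```

```text
time_s: 12.95
eef_pos: [460.6, -58.0, 186.1]
ee_rot: [-0.002, 0.014, 1.0, 0.001]
force: [-0.2, -0.6, 2.4]
grip_width: 0.002
grip_force: 0.0
time_s: 13.45
eef_pos: [428.0, 119.2, 249.0]
ee_rot: [0.001, 0.014, 1.0, 0.0]
force: [1.0, -0.6, -0.8]
grip_width: 0.002
grip_force: 0.0
time_s: 13.75
eef_pos: [429.1, 157.9, 248.4]
ee_rot: [0.0, 0.013, 1.0, -0.0]
force: [0.4, -0.4, -0.4]
grip_width: -0.003
grip_force: 0.0
```

View pics/end.png

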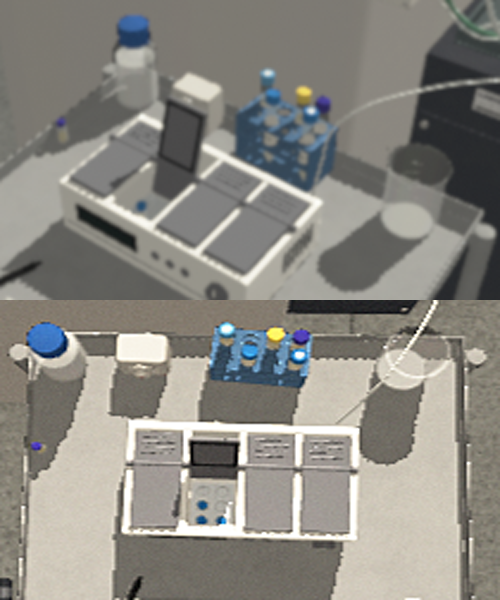

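Cover 2 leans back past upright, at (183,135) in the scene half and (215,455) in the top half. The other covers are shut and the loose things are where they were.

```bash
python3 -c "from rig import finish_job; print(finish_job())"
```

```text
the job is handed in; nothing more can be done
None
```

Cover 2 was the released one; it now stands open, leaning back on its stop. Cover 1 tested locked, and I never pressed 3 and 4. The other covers are shut, nothing else moved, and the job is handed in at about 14 s.

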